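# Give the kebab skewers a quarter turn

### The arm

A 7-joint arm with a two-finger parallel gripper is mounted at the origin on a cart in front of the work surface, level with it; the furniture and walls round the work are solid. World frame = base frame: x ahead of the robot, y to its left, z up, the work surface at z = 0. Lengths are in m, angles in degrees, forces in N, time in s.
With the tool pointing down it reaches from about 0.35 to 0.9 m from the base axis. Payload 8.1 kg.
Tool frame: the origin (TCP) lies on the mounting face of the last link; the fingertips stand 173 mm ahead of it and the grasp point (between the pads) lies 155 mm ahead of it; z points along the fingers, y is the direction in which the jaws open and shut (so a half turn about z gives the same grasp; the last joint's range is limited). The gripper opens to 85 mm and grips with 20 to 120 N. Pads are 22 mm wide; open, the fingers measure 114 mm over their backs; the gripper's body (76 mm by 85 mm) begins 54 mm behind the grasp point. The pads swing forward as they close: fully open they stand 13 mm farther back than shut.
Start: joints at [68.892, 24.895, 1.432, 90.138, -0.665, 64.973, -4.303], TCP at [0.164, -0.603, 0.405] pointing down, gripper open.
Joint ranges: [-149.89, 149.89], [-25.12, 119.58], [-72.63, 75.52], [4.76, 147.25], [-75.54, 255.54], [6.69, 114.76], [-157.13, 157.13]. Speed limits (degrees/s): [127.2, 127.2, 172.46, 172.46, 180, 180, 180].

### API

Orientations are given as a 3x3 rotation matrix whose columns are the frame's x, y, z axes.
In Python, from station import manip, read_camera, look_for, landmark_of gives the robot as it stands.
- The arm moves only by the shell command python3 -m inch 'ROWS' [FORCE]. ROWS is JSON, a list of rows, each a list of 3 entries, a list of its own where there are three numbers: the shift along the tool's x, y, z normalised to -1 to 1, where 1 is 0.1 m, then the turn, a rotation vector about the tool's x, y, z normalised to -1 to 1, where 1 is 90 degrees, then the gripper command: -1 is shut, 1 is fully open, values between are in proportion. In form: [[[tx, ty, tz], [ax, ay, az], gripper], ...]. A call has 1 to 5 rows; each row is the pose to reach, as a shift and turn from the pose commanded when the call began, along the tool's axes at that moment; what a row does not reach only later rows make up. A row lasts 1/12 s, in which the tool goes at most 41.7 mm and 7.16 degrees, less where a joint would pass 70% of its speed; a pose out of reach is approached as far as the arm can. A call with a number of a shift or a turn outside -1 to 1 is refused whole. A call with a gripper value outside its range is refused whole. The fingers move at their own pace and stop on an object; FORCE is the grip in N (left out, the last holds). Time passes only in rows, so rows that repeat a pose let the fingers close. It gives the time, the measured TCP pose, the force and the opening at its end, in the units of the state.
- manip.get_obs(): the state, without advancing time (a new reading comes with each control period).
- read_camera(name): name is "scene" or "top" or "wrist"; returns a dict with "pixels" (480x640x3 uint8, red, green, blue), "depth" (480x640 float32, m along the optical axis (not along the pixel's ray), 0 where there is no reading), "fx", "fy", "cx", "cy" (pixels), "position" and "rotation" of the camera in the world; the wrist camera has in their place "hand_eye" (4x4, takes a point from camera to tool coordinates, whose origin is the TCP and whose axes are the flange's). Camera axes: x right, y down, z forward; pixel columns grow to the right and rows downward; lengths in m; the calibration is good to about 2 mm. The wrist camera is an equidistant fisheye: a pixel r from the principal point sees the ray r / f radians off the axis. A picture is of the moment at which its call begins: read the wrist's pose just before it.
- manip.hand_in(): hands the job in, once; it reports no verdict.
Trained networks look in a picture, given as the dict that the camera call returned (one of the last four; its "shot" number tells which), for a name from the list of things; names that differ only in an ending like _2 or _b are one class to them, and where a whole thing is asked for, a point or a joint stands for the part that bears it (a point fixed in the world has none). Each returns a list of dicts, best first, with "score" (0 to 1); they miss things now and then, are a little off and sometimes report something else, mostly with a low value. They report only what shows in the picture. A call takes as long as a camera call.
- look_for(picture, target): "at" ([row, column] as shares, 0 to 1, of the picture: columns of its width, rows of its height, amid what is visible of it).
- landmark_of(picture, target): "at" ([row, column] as shares, 0 to 1, of the picture: columns of its width, rows of its height: a listed point, or the origin of a listed thing).
The state is a dict: "t": time; "qpos": joint angles; "dq": joint speeds; "tau": joint torques, N m; "ee_pos": TCP position; "tcp_rot": TCP orientation; "wrist_force": force on the tool from outside, world axes, zero at the start; "torque": the same for the moment, N m; "gripper_width": finger opening in m.
Only numpy, scipy, OpenCV 4.12 (cv2) and the standard library are available. Lean on these libraries where they do the work, as an engineer would, in place of code of your own. Each camera call takes 0.05 s, during which the arm holds its last target. There are 200 camera calls.

### The job

The kebabs on the small charcoal grill need turning. Run your fingertips lightly along the row of cranked handles, from left to right, so that all four skewers tip over a quarter turn and their handles, which now lean to the left, lie over to the right. Only brush the handles: do not pinch or lift anything, do not shift the grill, leave the things standing around alone, and finish clear of everything.

Things in the scene. Friction and masses are not known exactly. Their poses are not given: they have to be found in the camera images.
- grill: Loose charcoal trough grill of dark steel, 3.5 kg, 380 mm long (y), 170 mm deep (x), rim 118 mm high, carrying handles 30 mm out at both ends. Origin: centre of its underside; x points away from the handle side, y along the row to the left (skewer 1), z up. Four skewers 94 mm apart lie along x in rim notches, axes 108 mm up. Their handles stand in the plane x = -130 mm, in front of the wall.
- skewer_1_pivot (a point): Point on the axis of the leftmost skewer (grill y = +141 mm) in the plane of the handles, 108 mm above the worktop; the handle turns about it. It does not move with the handle.
- skewer_2_pivot (a point): The same for the second skewer from the left (grill y = +47 mm).
- skewer_3_pivot (a point): The same for the third skewer from the left (grill y = -47 mm).
- skewer_4_pivot (a point): The same for the rightmost skewer (grill y = -141 mm).
- skewer_1_grip (a point): Outer end of the leftmost skewer's handle, a crank 72 mm long, square to the skewer's axis: 6 mm rod, its outer 40 mm a wooden grip 13 mm thick. Leaning left, this end is 65 mm above the axis and 30 mm left of it; tipped over, 30 mm above the axis (topmost edge 37 mm) and 65 mm right of it.
- skewer_2_grip (a point): Outer end of the handle of the second skewer from the left, made the same.
- skewer_3_grip (a point): Outer end of the handle of the third skewer from the left, made the same.
- skewer_4_grip (a point): Outer end of the handle of the rightmost skewer, made the same.
- skewer_1 (a joint): Turn of the leftmost skewer about its length, rad: 0 = handle leaning 25 degrees to the left of upright (start), grows as the handle tips to the right, upright at 0.436, stop at 1.571 = quarter turn, handle lying 65 degrees to the right. Very light (under 0.5 N at the grip); its weight makes the handle fall to whichever side of upright it is on and stay there, against a firm stop.
- skewer_2 (a joint): The same for the second skewer from the left.
- skewer_3 (a joint): The same for the third skewer from the left.
- skewer_4 (a joint): The same for the rightmost skewer.
- salt_shaker: Glass salt shaker, 44 mm across, 90 mm tall, a bystander. Origin: centre of its underside.
- lemon: Lemon, 78x55x56 mm, a bystander. Origin: centre of its underside as it lies.
- tomato: Tomato, 56x58x62 mm, a bystander. Origin: centre of its underside.

How it is judged (in metres and radians):
On the way, in this order (a step that is already met when the one before it is completed fails the run):
1. the leftmost skewer has been tipped a quarter turn to the right (value of joint skewer_1 above 1.4 rad), for 0.1 s.
2. then the second from the left (value of joint skewer_2 above 1.4 rad), for 0.1 s.
3. then the third (value of joint skewer_3 above 1.4 rad), for 0.1 s.
4. then the rightmost (value of joint skewer_4 above 1.4 rad), for 0.1 s.
At the end, for the whole second after the job is handed in: All four skewers are turned a quarter turn (within 0.12 rad of the right-hand stop), their handles lying over to the right; the grill stands level, at rest, within 10 mm of where it was (value of joint each of skewer_1, skewer_2, skewer_3, skewer_4 above 1.45 rad and distance of grill from where it was at the start of the episode below 0.01 m and angle between grill's own z axis and vertical below 0.03 rad and linear speed of grill below 0.01 m/s); the robot touches nothing.
It fails at once if the fingers press, pinch or knock the grill or its skewers with more than 5 N (contact force between the fingers and grill above 5 N).
It fails at once if the rest of the arm knocks the grill with more than 5 N (contact force between the arm and grill above 5 N).
It fails at once if the grill is shifted by more than 10 mm, lifted or tipped (distance of grill from where it was at the start of the episode above 0.01 m or height (world z) of grill above 0.006 m or angle between grill's own z axis and vertical above 0.05 rad).
It fails at once if a bystander is moved by more than 15 mm (distance of any of salt_shaker, lemon, tomato from where it was at the start of the episode above 0.015 m).
It also fails if it takes over 42 s, if anything falls off the work surface, if the arm or the gripper's body presses on something with over 40 N, if the wrist force passes 120 N, or if a joint passes its speed limit or range.

## Working session

There is one attempt and no reset: what is moved stays moved. The work goes in short steps, Python scripts to look and compute and a shell command to move; the robot and the scene stay as the last step left them, time stands still between calls to the robot, and variables do not carry over. Pictures are saved under pics/ and viewed, about 8 in all and at most 12, crops included, and the job is handed in when it is done.

```bash
mkdir -p pics; ls; cat > h.py <<'E'
import numpy as np, cv2
from station import manip, read_camera, look_for, landmark_of
def px2w(p,at,r=1):
    v=at[0]*480; u=at[1]*640
    d=p["depth"]; vi,ui=int(v),int(u)
    w=d[max(0,vi-r):vi+r+1,max(0,ui-r):ui+r+1]; w=w[w>0]
    if len(w)==0: return None
    z=np.median(w)
    return np.array(p["position"])+np.array(p["rotation"])@np.array([(u-p["cx"])/p["fx"]*z,(v-p["cy"])/p["fy"]*z,z])
def onplane(p,at,h):
    v=at[0]*480; u=at[1]*640
    r=np.array(p["rotation"])@np.array([(u-p["cx"])/p["fx"],(v-p["cy"])/p["fy"],1]); o=np.array(p["position"])
    return o+r*(h-o[2])/r[2]
E
python3 - <<'E'
from h import *
np.set_printoptions(precision=3,suppress=True)
s=manip.get_obs();print(s["t"],s["ee_pos"],s["tcp_rot"],s["gripper_width"])
for n in ["scene","top"]:
    p=read_camera(n);cv2.imwrite(f"pics/{n}0.png",p["pixels"][:,:,::-1])
    print(n,p["position"])
    for t,h in [("grill",0),("skewer_1_pivot",.108),("skewer_1_grip",.173),("salt_shaker",0),("lemon",0),("tomato",0)]:
        for r in landmark_of(p,t)[:5]:
            print(t,round(r["score"],2),np.round(np.array(r["at"])*[480,640]),"depth",px2w(p,r["at"]),"plane",onplane(p,r["at"],h))
E
```

```text
pics
0.0 [ 0.164 -0.603  0.404] [[ 0.965  0.263 -0.001]
 [ 0.263 -0.965  0.001]
 [-0.    -0.002 -1.   ]] 0.08534041663315514
scene [-0.482  0.528  0.787]
grill 0.81 [246. 304.] depth [0.527 0.023 0.081] plane [ 0.644 -0.035  0.   ]
skewer_1_pivot 0.87 [255. 301.] depth [0.524 0.032 0.062] plane [0.46  0.063 0.108]
skewer_1_pivot 0.58 [239. 328.] depth [ 0.548 -0.051  0.07 ] plane [ 0.493 -0.02   0.108]
skewer_1_grip 0.61 [229. 287.] depth [0.631 0.017 0.072] plane [0.474 0.089 0.173]
salt_shaker 0.91 [349. 222.] depth [0.364 0.288 0.011] plane [0.376 0.284 0.   ]
lemon 0.64 [305. 366.] depth [ 0.346 -0.035  0.015] plane [ 0.362 -0.046  0.   ]
top [ 0.402 -0.008  1.47 ]
grill 0.7 [196. 329.] depth [ 0.62  -0.032  0.071] plane [ 0.632 -0.033  0.   ]
grill 0.48 [302. 336.] depth [ 0.372 -0.049  0.057] plane [ 0.37 -0.05  0.  ]
skewer_1_pivot 0.69 [258. 287.] depth [0.471 0.064 0.112] plane [0.471 0.064 0.108]
skewer_1_pivot 0.24 [295. 201.] depth [0.385 0.265 0.086] plane [0.386 0.261 0.108]
skewer_1_grip 0.96 [263. 272.] depth [0.466 0.107 0.001] plane [0.458 0.094 0.173]
salt_shaker 0.53 [296. 202.] depth [0.385 0.263 0.083] plane [0.384 0.279 0.   ]
lemon 0.85 [302. 336.] depth [ 0.371 -0.048  0.057] plane [ 0.37 -0.05  0.  ]
lemon 0.32 [227. 397.] depth [ 0.555 -0.201  0.   ] plane [ 0.555 -0.201  0.   ]
lemon 0.31 [223. 403.] depth [ 0.553 -0.2    0.109] plane [ 0.565 -0.215  0.   ]
tomato 0.69 [299. 452.] depth [ 0.381 -0.324  0.046] plane [ 0.38  -0.334  0.   ]
```

```bash
python3 -c "
import cv2
a=cv2.imread('pics/top0.png');cv2.imwrite('pics/top0c.png',cv2.resize(a[140:340,180:480],None,fx=2.6,fy=2.6,interpolation=2))"
```

```text
(no output)
```

View pics/scene0.png

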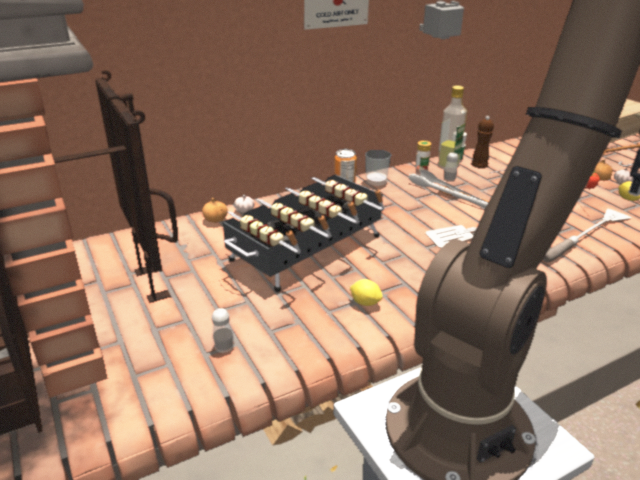

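View pics/top0c.png

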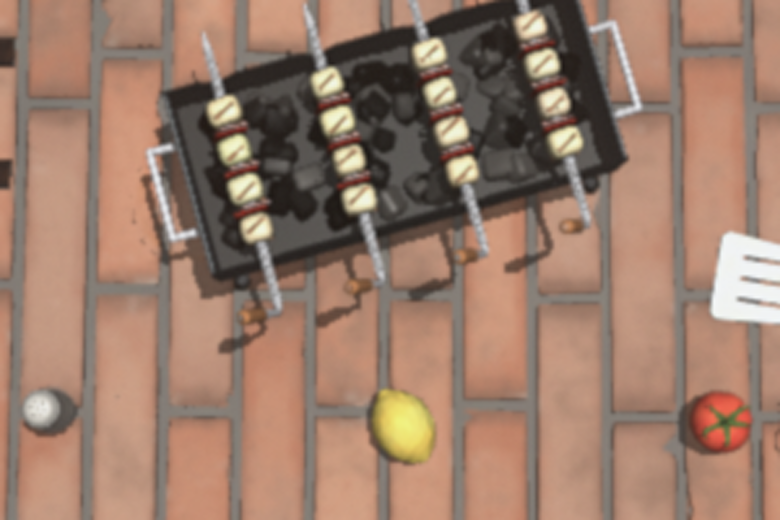

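The scene view shows the grill centred near px (304,220), the salt shaker at (222,330) and the lemon at (366,292). In the top crop the skewer ends (pivots) are at (278,310), (381,283), (486,254) and (588,224), with the grips to their left. The row is yawed about 15°, nearly along the tool's y axis.

```bash
python3 - <<'E'
from h import *
np.set_printoptions(precision=3,suppress=True)
p=read_camera("top")
P=np.array([onplane(p,[(140+v/2.6)/480,(180+u/2.6)/640],.108) for u,v in [(278,310),(381,283),(486,254),(588,224)]])
G=np.array([onplane(p,[(140+v/2.6)/480,(180+u/2.6)/640],.165) for u,v in [(250,316),(357,287),(466,256),(570,226)]])
print(P,np.linalg.norm(np.diff(P,axis=0),axis=1),"\n",G)
d=P[3]-P[0];d/=np.linalg.norm(d);print("row dir",d,"G-P",(G-P)@d, (G-P)@np.array([-d[1],d[0],0]))
s=manip.get_obs();R=np.array(s["tcp_rot"]);c=P.mean(0);c0=G.mean(0)
for k in (-.24,.23):
    t=c+d*k; t[2]=.329; print(k,t,"tool shift",R.T@(t-s["ee_pos"]))
print("yaw diff deg",np.degrees(np.arctan2(d[1],d[0])-np.arctan2(R[1,1],R[0,1])))
E
```

```text
[[ 0.469  0.065  0.108]
 [ 0.493 -0.025  0.108]
 [ 0.519 -0.117  0.108]
 [ 0.546 -0.207  0.108]] [0.094 0.096 0.094] 
 [[ 0.461  0.086  0.165]
 [ 0.486 -0.004  0.165]
 [ 0.513 -0.096  0.165]
 [ 0.539 -0.184  0.165]]
row dir [ 0.273 -0.962  0.   ] G-P [-0.022 -0.022 -0.022 -0.025] [-0.002 -0.001 -0.001 -0.001]
-0.24 [0.442 0.16  0.329] tool shift [ 0.468 -0.663  0.076]
0.23 [ 0.57  -0.292  0.329] tool shift [ 0.473 -0.193  0.076]
yaw diff deg 0.6020691022390842
```

```bash

python3 -m inch '[[[0.25,-0.25,0],[0,0,0],-1],[[0.5,-0.5,0],[0,0,0],-1],[[0.75,-0.75,0],[0,0,0],-1],[[1,-1,0],[0,0,0],-1]]'
python3 -m inch '[[[0.25,-0.25,0],[0,0,0],-1],[[0.5,-0.5,0],[0,0,0],-1],[[0.75,-0.75,0],[0,0,0],-1],[[1,-1,0],[0,0,0],-1]]'
```

```text
t: 1.08
ee_pos: [0.2348, -0.4789, 0.4047]
tcp_rot: [[0.965, 0.262, 0.0], [0.262, -0.965, -0.0], [0.0, 0.0, -1.0]]
wrist_force: [0.2, 0.2, 0.8]
gripper_width: 0.0386
t: 1.42
ee_pos: [0.3051, -0.356, 0.405]
tcp_rot: [[0.965, 0.262, 0.0], [0.262, -0.965, -0.001], [0.0, 0.001, -1.0]]
wrist_force: [0.5, -0.5, 0.4]
gripper_width: -0.0001
```

```bash

for i in 1 2; do :; done
python3 -m inch '[[[0.25,-0.25,0],[0,0,0],-1],[[0.5,-0.5,0],[0,0,0],-1],[[0.75,-0.75,0],[0,0,0],-1],[[1,-1,0],[0,0,0],-1]]'
python3 -m inch '[[[0.25,-0.25,0],[0,0,0],-1],[[0.5,-0.5,0],[0,0,0],-1],[[0.75,-0.75,0],[0,0,0],-1],[[1,-1,0],[0,0,0],-1]]'
python3 -m inch '[[[0.23,-0.33,0],[0,0,0],-1],[[0.46,-0.66,0],[0,0,0],-1],[[0.7,-1,0],[0,0,0],-1]]'
python3 -m inch '[[[0,-0.33,0],[0,0,0],-1],[[0,-0.66,0],[0,0,0],-1],[[0,-1,0],[0,0,0],-1],[[0,-1,0],[0,0,0],-1]]'
python3 - <<'E'
from h import *
np.set_printoptions(precision=3,suppress=True)
s=manip.get_obs();R=np.array(s["tcp_rot"])
print(R.T@(np.array([.442,.16,.329])-s["ee_pos"]), R.T@(np.array([.570,-.292,.329])-s["ee_pos"]))
p=read_camera("top");cv2.imwrite("pics/t1.png",cv2.resize(p["pixels"][140:340,180:480,::-1],None,fx=2.6,fy=2.6))
E
```

```text
t: 1.75
ee_pos: [0.3753, -0.2332, 0.4051]
tcp_rot: [[0.965, 0.262, 0.001], [0.262, -0.965, -0.001], [0.0, 0.001, -1.0]]
wrist_force: [1.8, -0.7, 0.7]
gripper_width: -0.0003
t: 2.08
ee_pos: [0.4456, -0.1104, 0.405]
tcp_rot: [[0.965, 0.262, 0.001], [0.262, -0.965, -0.0], [0.001, 0.001, -1.0]]
wrist_force: [0.8, -1.0, 0.3]
gripper_width: 0.0001
t: 2.33
ee_pos: [0.4866, 0.0043, 0.405]
tcp_rot: [[0.965, 0.262, 0.001], [0.262, -0.965, -0.0], [0.0, 0.0, -1.0]]
wrist_force: [0.9, -0.0, 0.5]
gripper_width: -0.0002
t: 2.67
ee_pos: [0.4581, 0.1059, 0.4052]
tcp_rot: [[0.963, 0.271, 0.0], [0.271, -0.963, 0.003], [0.001, -0.003, -1.0]]
wrist_force: [-0.1, 0.6, 0.5]
gripper_width: 0.0001
[-0.001 -0.056  0.076] [-0.     0.414  0.075]
```

View pics/t1.png

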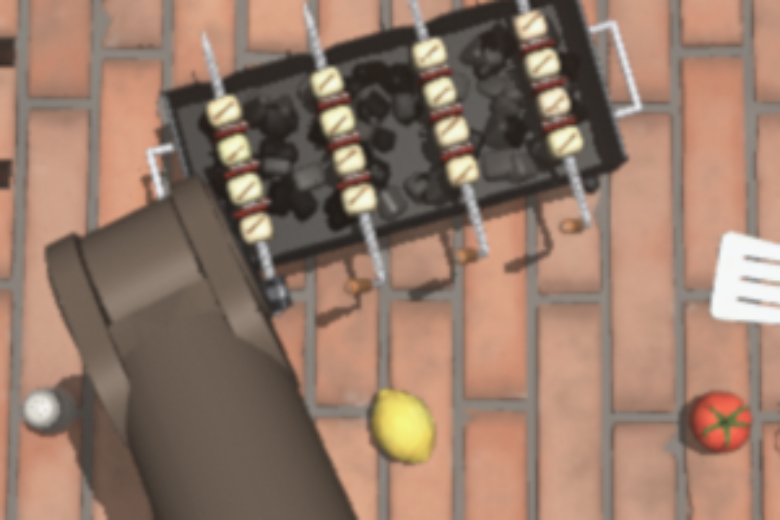

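The handles are untouched, and the hand is above and left of handle 1. Next I move to the start of the sweep and lower.

```bash

python3 -m inch '[[[0,-0.3,0],[0,0,0],-1],[[0,-0.55,0],[0,0,0],-1],[[0,-0.55,0.3],[0,0,0],-1],[[0,-0.55,0.6],[0,0,0],-1],[[0,-0.55,0.74],[0,0,0],-1]]'
python3 -m inch '[[[0,0,0],[0,0,0],-1],[[0,0,0],[0,0,0],-1],[[0,0,0],[0,0,0],-1]]'
python3 - <<'E'
from h import *
np.set_printoptions(precision=3,suppress=True)
s=manip.get_obs();R=np.array(s["tcp_rot"]);q=s["ee_pos"]
print(R.T@(np.array([.570,-.292,.330])-q))
p=read_camera("scene");cv2.imwrite("pics/s1.png",cv2.resize(p["pixels"][150:350,190:430,::-1],None,fx=3,fy=3))
E
```

```text
t: 3.13
ee_pos: [0.4451, 0.1514, 0.3282]
tcp_rot: [[0.965, 0.262, -0.002], [0.262, -0.965, -0.001], [-0.002, 0.001, -1.0]]
wrist_force: [-1.3, 0.2, 0.2]
gripper_width: 0.0004
t: 3.38
ee_pos: [0.4463, 0.1521, 0.3317]
tcp_rot: [[0.965, 0.262, 0.001], [0.262, -0.965, 0.0], [0.001, -0.0, -1.0]]
wrist_force: [0.2, 0.9, -0.2]
gripper_width: -0.0003
[0.003 0.461 0.002]
```

View pics/s1.png

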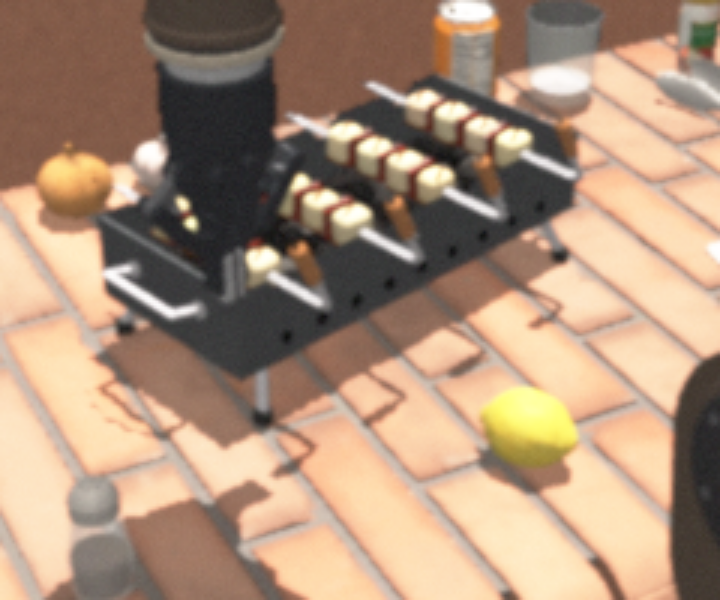

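The shut fingertips are at crop (230,298), left of handle 1's grip at (300,262) and free of it. I start the sweep, slowly over the first handle.

```bash

python3 -m inch '[[[0,0.06,0.02],[0,0,0],-1],[[0.01,0.12,0.02],[0,0,0],-1],[[0.01,0.18,0.02],[0,0,0],-1],[[0.01,0.24,0.02],[0,0,0],-1],[[0.01,0.3,0.02],[0,0,0],-1]]'
python3 -m inch '[[[0,0.06,0],[0,0,0],-1],[[0,0.12,0],[0,0,0],-1],[[0,0.18,0],[0,0,0],-1],[[0,0.24,0],[0,0,0],-1],[[0,0.3,0],[0,0,0],-1]]'
python3 -m inch '[[[0,0.06,0],[0,0,0],-1],[[0,0.12,0],[0,0,0],-1],[[0,0.18,0],[0,0,0],-1],[[0,0.24,0],[0,0,0],-1],[[0,0.3,0],[0,0,0],-1]]'
python3 -m inch '[[[0,0.06,0],[0,0,0],-1],[[0,0.12,0],[0,0,0],-1],[[0,0.18,0],[0,0,0],-1],[[0,0.24,0],[0,0,0],-1],[[0,0.3,0],[0,0,0],-1]]'
python3 - <<'E'
from h import *
np.set_printoptions(precision=3,suppress=True)
s=manip.get_obs();R=np.array(s["tcp_rot"]);q=s["ee_pos"]
print(R.T@(np.array([.570,-.292,.328])-q))
p=read_camera("scene");cv2.imwrite("pics/s2.png",cv2.resize(p["pixels"][150:300,210:410,::-1],None,fx=3,fy=3))
E
```

```text
t: 3.85
ee_pos: [0.4548, 0.1227, 0.3289]
tcp_rot: [[0.965, 0.262, 0.0], [0.262, -0.965, -0.0], [0.0, 0.0, -1.0]]
wrist_force: [-0.3, 0.6, 0.1]
gripper_width: 0.0
t: 4.27
ee_pos: [0.4625, 0.0941, 0.3287]
tcp_rot: [[0.965, 0.263, -0.0], [0.263, -0.965, -0.0], [-0.0, 0.0, -1.0]]
wrist_force: [-0.5, 0.4, 0.2]
gripper_width: -0.0001
t: 4.68
ee_pos: [0.4704, 0.0652, 0.3287]
tcp_rot: [[0.965, 0.263, -0.0], [0.263, -0.965, -0.0], [-0.0, 0.0, -1.0]]
wrist_force: [0.2, -0.1, 0.9]
gripper_width: 0.0001
t: 5.1
ee_pos: [0.4783, 0.0363, 0.3287]
tcp_rot: [[0.965, 0.263, -0.0], [0.263, -0.965, -0.0], [-0.0, 0.0, -1.0]]
wrist_force: [1.2, 0.3, -0.6]
gripper_width: 0.0001
[0.002 0.341 0.001]
```

View pics/s2.png

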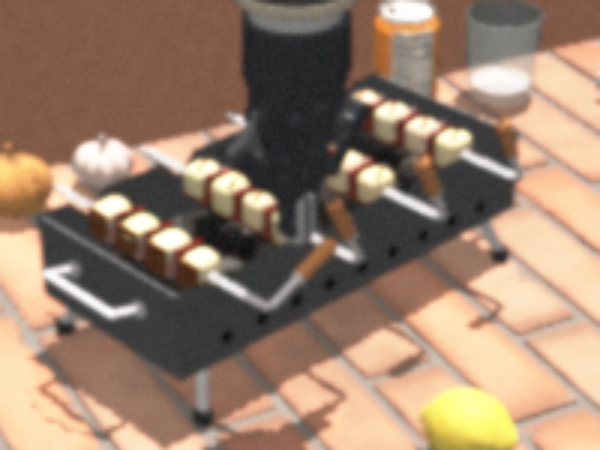

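Handle 1 now lies to the right, with its grip at crop (318,258). Handles 2–4 still lean left. Continuing the sweep.

```bash

python3 -m inch '[[[0,0.07,0],[0,0,0],-1],[[0,0.14,0],[0,0,0],-1],[[0,0.21,0],[0,0,0],-1],[[0,0.28,0],[0,0,0],-1],[[0,0.35,0],[0,0,0],-1]]'
python3 -m inch '[[[0,0.07,0],[0,0,0],-1],[[0,0.14,0],[0,0,0],-1],[[0,0.21,0],[0,0,0],-1],[[0,0.28,0],[0,0,0],-1],[[0,0.35,0],[0,0,0],-1]]'
python3 -m inch '[[[0,0.07,0],[0,0,0],-1],[[0,0.14,0],[0,0,0],-1],[[0,0.21,0],[0,0,0],-1],[[0,0.28,0],[0,0,0],-1],[[0,0.35,0],[0,0,0],-1]]'
python3 -m inch '[[[0,0.07,0],[0,0,0],-1],[[0,0.14,0],[0,0,0],-1],[[0,0.21,0],[0,0,0],-1],[[0,0.28,0],[0,0,0],-1],[[0,0.35,0],[0,0,0],-1]]'
python3 -m inch '[[[0,0.07,0],[0,0,0],-1],[[0,0.14,0],[0,0,0],-1],[[0,0.21,0],[0,0,0],-1],[[0,0.28,0],[0,0,0],-1],[[0,0.35,0],[0,0,0],-1]]'
python3 - <<'E'
from h import *
np.set_printoptions(precision=3,suppress=True)
s=manip.get_obs();R=np.array(s["tcp_rot"]);q=s["ee_pos"]
print(R.T@(np.array([.570,-.292,.328])-q))
p=read_camera("scene");cv2.imwrite("pics/s3.png",cv2.resize(p["pixels"][150:300,210:410,::-1],None,fx=3,fy=3))
E
```

```text
t: 5.57
ee_pos: [0.4875, 0.0023, 0.3287]
tcp_rot: [[0.965, 0.262, 0.0], [0.262, -0.965, -0.0], [-0.0, 0.0, -1.0]]
wrist_force: [-0.1, 0.4, -0.9]
gripper_width: 0.0003
t: 5.98
ee_pos: [0.4967, -0.0314, 0.3287]
tcp_rot: [[0.965, 0.263, -0.0], [0.263, -0.965, -0.0], [-0.0, 0.0, -1.0]]
wrist_force: [-0.5, -0.3, 0.2]
gripper_width: 0.0001
t: 6.4
ee_pos: [0.5059, -0.0652, 0.3287]
tcp_rot: [[0.965, 0.263, -0.0], [0.263, -0.965, -0.0], [-0.0, 0.0, -1.0]]
wrist_force: [0.8, -0.3, 0.6]
gripper_width: 0.0003
t: 6.82
ee_pos: [0.5151, -0.0989, 0.3287]
tcp_rot: [[0.965, 0.263, 0.0], [0.263, -0.965, -0.0], [0.0, 0.0, -1.0]]
wrist_force: [-1.1, 0.7, 0.7]
gripper_width: -0.0003
t: 7.23
ee_pos: [0.5243, -0.1327, 0.3287]
tcp_rot: [[0.965, 0.263, 0.0], [0.263, -0.965, -0.0], [0.0, 0.0, -1.0]]
wrist_force: [-0.3, -0.8, -0.7]
gripper_width: -0.0
[0.002 0.166 0.001]
```

View pics/s3.png

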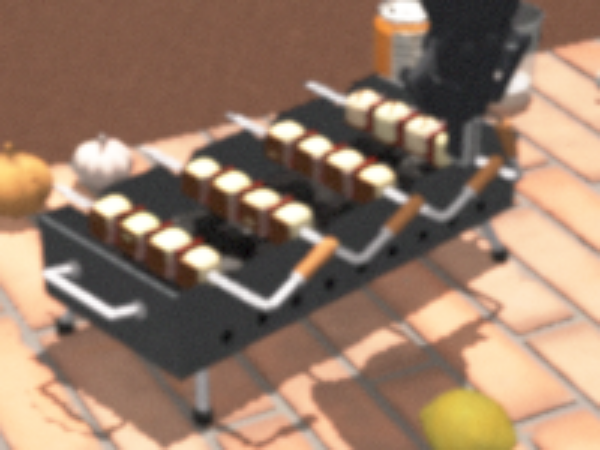

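Handles 1–3 lie to the right, with grips at crop (318,258), (404,215) and (486,175). Handle 4 still leans left at (505,140). I sweep the last one, then rise clear.

```bash

python3 -m inch '[[[0,0.07,0],[0,0,0],-1],[[0,0.14,0],[0,0,0],-1],[[0,0.21,0],[0,0,0],-1],[[0,0.28,0],[0,0,0],-1],[[0,0.35,0],[0,0,0],-1]]'
python3 -m inch '[[[0,0.07,0],[0,0,0],-1],[[0,0.14,0],[0,0,0],-1],[[0,0.21,0],[0,0,0],-1],[[0,0.28,0],[0,0,0],-1],[[0,0.35,0],[0,0,0],-1]]'
python3 -m inch '[[[0,0.07,0],[0,0,0],-1],[[0,0.14,0],[0,0,0],-1],[[0,0.21,0],[0,0,0],-1],[[0,0.28,0],[0,0,0],-1],[[0,0.35,0],[0,0,0],-1]]'
python3 -m inch '[[[0,0.1,0],[0,0,0],-1],[[0,0.2,0],[0,0,0],-1],[[0,0.3,0],[0,0,0],-1],[[0,0.4,0],[0,0,0],-1],[[0,0.5,0],[0,0,0],-1]]'
python3 -m inch '[[[0,0.1,-0.1],[0,0,0],-1],[[0,0.2,-0.3],[0,0,0],-1],[[0,0.3,-0.6],[0,0,0],-1],[[0,0.4,-0.8],[0,0,0],-1],[[0,0.5,-1],[0,0,0],-1]]'
python3 -m inch '[[[-0.2,0.1,0],[0,0,0],-1],[[-0.4,0.2,0],[0,0,0],-1],[[-0.6,0.3,0],[0,0,0],-1],[[-0.6,0.3,0],[0,0,0],-1],[[-0.6,0.3,0],[0,0,0],-1]]'
python3 - <<'E'
from h import *
p=read_camera("scene");cv2.imwrite("pics/s4.png",cv2.resize(p["pixels"][150:350,200:440,::-1],None,fx=3,fy=3))
p=read_camera("top");a=p["pixels"];cv2.imwrite("pics/t4.png",cv2.resize(a[140:340,180:480,::-1],None,fx=2.6,fy=2.6))
b=cv2.imread("pics/top0.png")
x,y=[cv2.cvtColor(i,cv2.COLOR_BGR2GRAY)[150:230,235:330].astype(np.float32) for i in (b,a[:,:,::-1].copy())]
print("grill shift px (top, ~2.4mm/px)",cv2.phaseCorrelate(x,y))
E
```

```text
t: 7.7
ee_pos: [0.5335, -0.1665, 0.3287]
tcp_rot: [[0.965, 0.263, -0.0], [0.263, -0.965, -0.0], [-0.0, 0.0, -1.0]]
wrist_force: [-0.7, -0.9, 0.2]
gripper_width: 0.0003
t: 8.12
ee_pos: [0.5426, -0.2003, 0.3287]
tcp_rot: [[0.965, 0.263, 0.0], [0.263, -0.965, -0.0], [-0.0, 0.0, -1.0]]
wrist_force: [-0.4, 0.1, 0.3]
gripper_width: -0.0004
t: 8.53
ee_pos: [0.5518, -0.234, 0.3287]
tcp_rot: [[0.965, 0.263, -0.0], [0.263, -0.965, -0.0], [-0.0, 0.0, -1.0]]
wrist_force: [0.2, 0.3, 0.4]
gripper_width: 0.0002
t: 8.95
ee_pos: [0.565, -0.2828, 0.3287]
tcp_rot: [[0.965, 0.262, -0.0], [0.262, -0.965, -0.0], [-0.0, 0.0, -1.0]]
wrist_force: [0.8, -0.0, 0.8]
gripper_width: 0.0001
t: 9.37
ee_pos: [0.5781, -0.3309, 0.4303]
tcp_rot: [[0.965, 0.262, 0.001], [0.262, -0.965, -0.0], [0.001, 0.001, -1.0]]
wrist_force: [1.0, -0.5, 0.7]
gripper_width: 0.0001
t: 9.78
ee_pos: [0.5268, -0.3765, 0.4287]
tcp_rot: [[0.966, 0.26, -0.0], [0.26, -0.966, -0.001], [-0.001, 0.001, -1.0]]
wrist_force: [-0.4, 0.6, -0.4]
gripper_width: 0.0
grill shift px (top, ~2.4mm/px) ((0.08708482129535611, 0.073845351408373), 0.936208789050579)
```

View pics/s4.png

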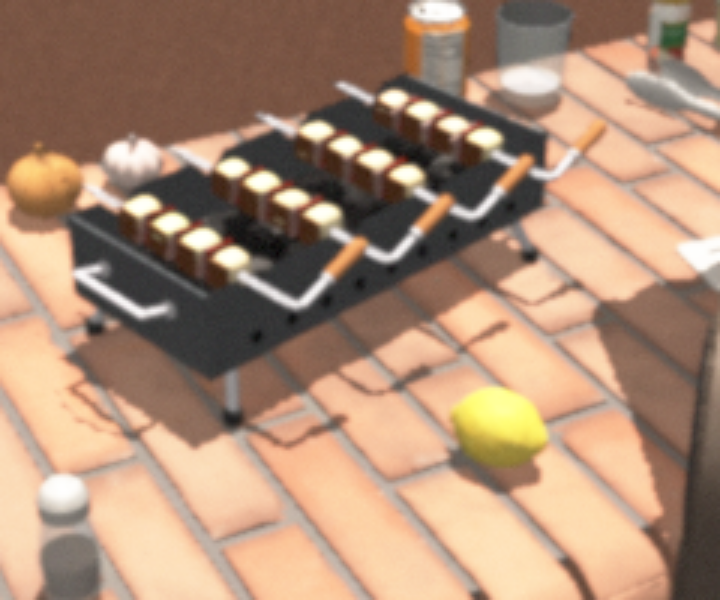

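View pics/t4.png

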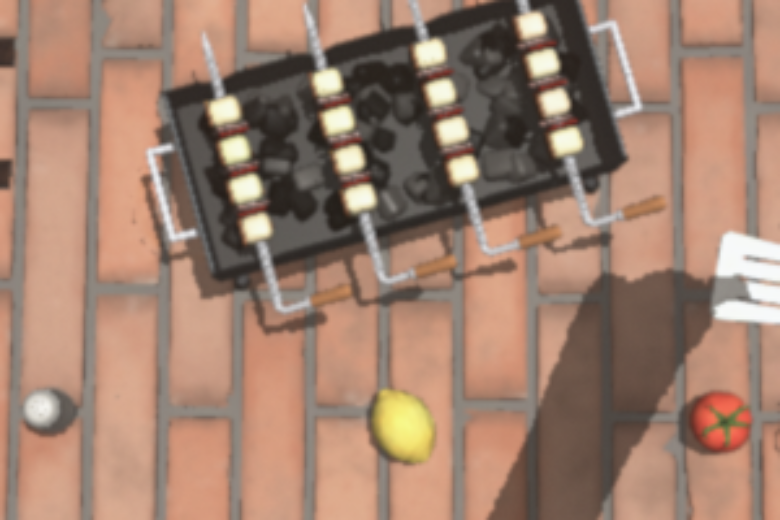

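All four handles lie to the right; in the top crop the grips end near (348,293), (455,264), (558,234) and (663,203). The grill, salt shaker, lemon and tomato are where they were, and the arm is clear.

```bash
python3 -c "
from station import manip
print(manip.get_obs()['wrist_force']); print(manip.hand_in())"
```

```text
[-0.45548242  0.55544299  0.54780799]
the job is handed in; nothing more can be done
None
```

All four skewers are tipped a quarter turn to the right, and the job is handed in; the sweep finished at about 9.8 s of the 42 s allowed. I brushed the shut fingertips from left to right along the handles, about 156 mm above the worktop, then lifted the hand clear.

- **Handles:** the last scene and top pictures show all four lying alike over to the right. I judged the joint angles from the pictures and did not measure them. The pictures on the way showed 1 tipped with 2–4 still leaning, then 1–3 tipped with 4 still leaning. I took no picture between 2 and 3.
- **Grill:** it moved about 0.1 pixel in the top view, roughly 0.3 mm.
- **Bystanders:** the salt shaker, lemon and tomato look unmoved in the top view.
- **Force:** the wrist force at the end of each move stayed within about 2 N per axis, which is mostly noise. I had no direct reading of the finger contact force.

No check failed. In the first pictures the networks missed some of the repeated skewers, so I read the pivots from the top picture. Their spacing came out at 94 to 96 mm, against the stated 94 mm.

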